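# Butt the tray stack up, peel off its top tray and present it for filling

### The job

Slide the loose stack of nested trays (orange tray on top) up against the fixed blue stack until their ends meet flush with no gap, sides in line. Then peel off only the orange tray: raise its tabbed corner first while its far end still rests on the stack, because a straight pull brings the trays beneath along, and leave the others standing butted. Finish still holding the orange tray level in the air, about 10 cm above the filling mat, centred over it and lengthwise along it; do not push the mug or the sugar dredger about.

Things in the scene. Friction and masses are not known exactly. Their poses are not given: they have to be found in the camera images.
- neighbour: Fixed stack of four nested blue trays, 100 (x) x 160 (y) x 45 mm high, with an aluminium bracket at its +y end. Origin: centre of its underside on the worktop; z up. Its flat face at local y = -80 mm (stacked tray rims, from 25 to 45 mm above the worktop) is the one to butt against; the loose stack starts 30 to 90 mm off that face on its -y side, turned by up to 0.1 rad and up to 8 mm aside.
- rest: The loose stack below the orange tray: four nested blue trays, one body, about 0.45 kg, 100 (x) x 160 (y) x 45 mm high, origin at the centre of its underside, standing on the worktop. Its +y end (rims, 25 to 45 mm high) is to meet the neighbour; its -y end is the outer one, free for pushing. Friction with the worktop about 0.5 to 0.7.
- rest_end_a (a point): Corner of the loose blue stack's +y end, at its local (50, 80, 40) mm.
- rest_end_b (a point): The other corner of the loose blue stack's +y end, at its local (-50, 80, 40) mm.
- top_tray: Orange plastic tray on top of the loose stack, about 0.12 kg: rim 100 (x) x 160 (y) mm and 5 mm thick, 30 mm deep with the rim; origin at the centre of its underside, axes as for the stack beneath. It sits 25 mm deep in the next tray with 4 mm of play, origin 20 mm above the blue stack's underside, rim on the blue rim (orange rim top 50 mm above the worktop).
- lugs (a point): Midway between two hidden spring lugs of the blue stack, at its local (0, 50, 24.5) mm. They grip the orange tray's long sides with about 7 N of friction in all (the blue stack weighs about 4.5 N), 30 mm from the +y end, and let go once the orange tray has risen 7 mm there: a tilt of 0.3 to 0.4 rad about its +y rim does it.
- tab (a point): Middle of the upright orange grip tab on the orange tray's rim, at the tray's local (43, -62, 44) mm: a fin 10 mm thick (x), 26 mm long (y), standing 28 mm above the rim, at the +x corner of the outer (-y) end. Pinch it across its thickness from above.
- far_rim (a point): Underside of the orange tray's rim in the middle of its +y end, at the tray's local (0, 78, 25) mm: the edge about which it is tilted while being peeled. The lugs' drag can draw the blue stack back some mm; turning about just this edge keeps that small.
- fill_mat: Filling place: fixed black rubber mat 130 (x) x 190 (y) x 3 mm on the worktop with four small aluminium corner guides 9 mm high. Origin: centre of its underside; the held tray's long side runs along its y axis.
- mug: White mug with dark dots, 82 x 114 x 91 mm, left of the fixed stack; stays where it is. Origin: centre of its underside.
- dredger: Grey sugar dredger, 69 mm across and 116 mm high, behind and to the right of the filling mat; stays where it is. Origin: centre of its underside.

How it is judged (in metres and radians):
On the way, in this order (a step that is already met when the one before it is completed fails the run):
1. the loose stack, with the orange tray still nested in it, stands flush against the fixed stack (both end corners within 4 mm) (y of each of rest_end_a, rest_end_b in the frame of neighbour above -0.084 m and z of top_tray in the frame of rest below 0.026 m and angle between top_tray's own z axis and vertical below 0.05 rad), for 0.2 s.
2. the tabbed corner is raised (tray tilted more than 0.12 rad) while its far end still rests on the stack, which stays down (angle between top_tray's own z axis and vertical above 0.12 rad and z of tab in the frame of rest above 0.08 m and z of far_rim in the frame of rest below 0.055 m and angle between rest's own z axis and vertical below 0.06 rad), for 0.1 s.
At the end, for the whole second after the job is handed in: The fingers hold the orange tray still, underside 70 to 170 mm above the worktop, within 15 degrees of level, within 30 mm of centred over the mat and 17 degrees of lengthwise; the blue stack stands flat, end corners within 8 mm of the fixed stack, sides within 25 mm in line (height (world z) of top_tray between 0.07 and 0.17 m and angle between top_tray's own z axis and vertical below 0.26 rad and horizontal distance between top_tray and fill_mat below 0.03 m and angle between the y axis of top_tray and the y axis of fill_mat, either way round below 0.3 rad and contact force between the fingers and top_tray above 1 N and contact force between top_tray and rest below 0.1 N and linear speed of top_tray below 0.03 m/s and y of each of rest_end_a, rest_end_b in the frame of neighbour above -0.088 m and x of rest in the frame of neighbour between -0.025 and 0.025 m and height (world z) of rest below 0.005 m and angle between rest's own z axis and vertical below 0.03 rad); the arm keeps its last pose, push and grip.
It fails at once if the blue trays beneath are lifted or tipped (height (world z) of rest above 0.015 m or angle between rest's own z axis and vertical above 0.12 rad).
It fails at once if the mug or the sugar dredger is pushed away (distance of any of mug, dredger from where it was at the start of the episode above 0.03 m).
It also fails if it takes over 51 s, if anything falls off the work surface, if the arm or the gripper's body presses on something with over 40 N, if the wrist force passes 120 N, or if a joint passes its speed limit or range.

### The arm

A 7-joint arm with a two-finger parallel gripper is mounted at the origin on a cart in front of the work surface, level with it; the furniture and walls round the work are solid. World frame = base frame: x ahead of the robot, y to its left, z up, the work surface at z = 0. Lengths are in m, angles in degrees, forces in N, time in s.
With the tool pointing down it reaches from about 0.425 to 0.95 m from the base axis. Payload 16.7 kg.
Tool frame: the origin (TCP) lies at the very end of the fingers, on their centre line; the grasp point (between the pads) lies 19 mm behind it (env.pinch_z is the distance from the TCP to the grasp point, in m); z points along the fingers, y is the line along which they close (so a half turn about z gives the same grasp; the last joint's range is limited). The gripper opens to 94 mm and grips with 3 to 60 N. Pads are 16 mm wide; open, the fingers measure 119 mm over their backs; the gripper's body (75 mm by 177 mm) begins 78 mm behind the grasp point.
Start: joints at [63.971, 24.414, 4.234, 92.017, -1.954, 63.644, -3.845], TCP at [0.203, -0.644, 0.205] pointing down, gripper open.
Joint ranges: [-163.25, 163.25], [-28.42, 122.38], [-70.27, 78.77], [12.13, 141.07], [-58.53, 238.53], [9.26, 117.41], [-156.51, 156.51]. Speed limits (degrees/s): [108.29, 108.29, 136.94, 136.94, 172.46, 172.46, 172.46].

### API

Orientations are given as [roll, pitch, yaw] about the fixed x, y, z axes, in that order (R = Rz(yaw) Ry(pitch) Rx(roll)).
In Python, from plant import env gives the robot as it stands. The module is installed in compiled form; this text tells all that it offers.
- The arm moves only by the tool arm_command, never from a script. Its argument "plan" is a list of rows, each an object with "twist": the turn, a rotation vector about the tool's x, y, z in degrees, a list of three; "slide": the shift along the tool's x, y, z in mm, a list of three; "claw": the gripper's target within -1 to 1 (fully open at 1, half-way at 0, shut at -1). A call has 1 to 12 rows; each row is the pose to reach, as a shift and turn from the pose commanded when the call began, along the tool's axes at that moment; what a row does not reach only later rows make up. A row lasts 1/8 s, in which the tool goes at most 62.5 mm and 10.7 degrees, less where a joint would pass 70% of its speed; a pose out of reach is approached as far as the arm can. A call with a gripper value outside its range is refused whole. The fingers move at their own pace and stop on an object; "squeeze" is the grip in N (left out, the last holds). Time passes only in rows, so rows that repeat a pose let the fingers close. It gives the time, the measured TCP pose, the force, the opening and the grip force at its end, in the units of the state.
- env.read_state(): the state, without advancing time (a new reading comes with each control period).
- env.get_image(name): name is "scene" or "side" or "wrist"; returns a dict with "frame" (384x512x3 uint8, red, green, blue), "z_map" (384x512 float32, m along the optical axis (not along the pixel's ray), 0 where there is no reading), "fx", "fy", "cx", "cy" (pixels), "camera_from_world" (4x4, takes a point from world to camera coordinates). Camera axes: x right, y up, looking along -z (the intrinsics and any distortion apply to the point x, -y, -z); pixel columns grow to the right and rows downward; lengths in m; the calibration is good to about 2 mm. The wrist camera is an equidistant fisheye: a pixel r from the principal point sees the ray r / f radians off the axis. A picture is of the moment at which its call begins.
- env.job_done(): hands the job in; it is judged then, once.
The state is a dict: "time": time; "qpos": joint angles; "joint_velocities": joint speeds; "joint_efforts": joint torques, N m; "tool_pos": TCP position; "tcp_rot": TCP orientation; "ft_force": force on the tool from outside, world axes, zero at the start; "moment": the same for the moment, N m; "finger_gap": opening from 0.0 (shut) to 1.0 (fully open); "gripper_force": force on a finger pad.
Only numpy, scipy, OpenCV 4.12 (cv2) and the standard library are available. Lean on these libraries where they do the work, as an engineer would, in place of code of your own. Each camera call takes 0.05 s, during which the arm holds its last target. There are 200 camera calls.

## Working session

There is one attempt and no reset: what is moved stays moved. The work goes in short steps, Python scripts to look and compute and a tool call to move; the robot and the scene stay as the last step left them, time stands still between calls to the robot, and variables do not carry over. Pictures are saved under pics/ and viewed, at most 12 in all, crops included, and the job is handed in when it is done.

Besides the shell and the picture viewer there is one more tool, called after "Request:" as name([rows], argument=value, ...), one row to a line, values as JSON. arm_command: Moves the arm, as the interface text tells. Its arguments: {"type":"object","properties":{"plan":{"type":"array","items":{"type":"object","properties":{"twist":{"type":"array","items":{"type":"number"}},"slide":{"type":"array","items":{"type":"number"}},"claw":{"type":"number"}}}},"squeeze":{"type":"number"}},"required":["plan"]}

```bash
mkdir -p pics
cat > h.py <<'E'
import numpy as np, cv2
from plant import env
def w2p(im,P):
    P=np.atleast_2d(P); c=(im['camera_from_world']@np.c_[P,np.ones(len(P))].T)[:3]
    return np.c_[im['cx']+im['fx']*c[0]/-c[2], im['cy']-im['fy']*c[1]/-c[2]]
def p2w(im,u,v,z=None):
    M=np.linalg.inv(im['camera_from_world'])
    d=np.array([(u-im['cx'])/im['fx'],-(v-im['cy'])/im['fy'],-1.])
    if z is None: return M[:3,:3]@(d*im['z_map'][int(v),int(u)])+M[:3,3]
    w=M[:3,:3]@d; return M[:3,3]+w*(z-M[2,3])/w[2]
def save(im,n): cv2.imwrite('pics/'+n,im['frame'][:,:,::-1])
E
python3 - <<'E'
from h import *
import pickle
a=env.get_image('scene');b=env.get_image('side')
pickle.dump((a,b),open('im0.pkl','wb'))
save(a,'s0.png');save(b,'d0.png');s=env.read_state();print(s)
for i in(a,b): print(np.linalg.inv(i['camera_from_world']).round(3),i['fx'],i.keys())
E
```

```text
{'time': 0.1, 'qpos': array([63.96849051, 24.44573808,  4.23369865, 92.04671642, -1.95543274,
       63.6448828 , -3.84385606]), 'joint_velocities': array([ 0.00601172, -0.04699497, -0.01500458, -0.13707535, -0.07086963,
        0.00177508,  0.16155247]), 'joint_efforts': array([ 7.79631810e-03, -9.37474108e+01,  3.67650837e+00, -4.55041730e+01,
       -4.87345783e-02,  1.68882182e-02,  5.72214822e-05]), 'tool_pos': array([ 0.20243503, -0.64352291,  0.20486495]), 'tcp_rot': array([-1.79935005e+02,  3.95169135e-03,  1.74619490e+01]), 'ft_force': array([-0.68731207, -0.05435028,  0.05465369]), 'moment': array([-0.01484255, -0.0073116 ,  0.01635374]), 'gripper_force': 0.0, 'finger_gap': 1.0045352808286432}
[[-0.749  0.416 -0.515 -0.108]
 [-0.662 -0.483  0.573  0.859]
 [-0.011  0.77   0.638  0.95 ]
 [ 0.     0.     0.     1.   ]] 448.21226137637416 dict_keys(['frame', 'z_map', 'fx', 'fy', 'cx', 'cy', 'camera_from_world'])
[[ 0.991  0.084 -0.103  0.461]
 [-0.133  0.575 -0.808 -0.958]
 [-0.009  0.814  0.581  0.822]
 [ 0.     0.     0.     1.   ]] 380.51253637038735 dict_keys(['frame', 'z_map', 'fx', 'fy', 'cx', 'cy', 'camera_from_world'])
```

View pics/s0.png

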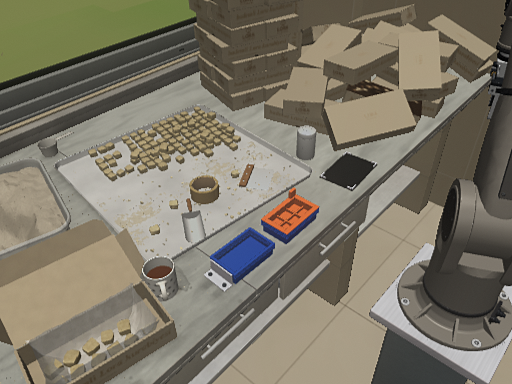

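View pics/d0.png

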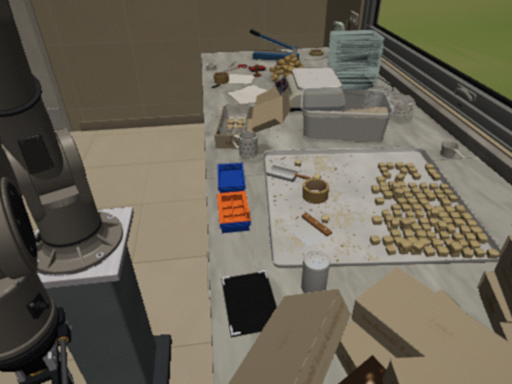

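The scene shows the fixed blue stack around (243,255), the orange tray at (290,217) with its tab at (292,193), the mat at (348,170), the dredger at (306,143) and the mug at (158,277). The side view shows the same objects. Next I'll fit poses from colour and depth.

```bash
cat >> h.py <<'E'
def cloud(im):
    v,u=np.nonzero(im['z_map']>0)
    z=im['z_map'][v,u]; M=np.linalg.inv(im['camera_from_world'])
    P=np.c_[(u-im['cx'])/im['fx']*z,-(v-im['cy'])/im['fy']*z,-z]@M[:3,:3].T+M[:3,3]
    return P,im['frame'][v,u].astype(int)
def rect(P):
    (c,s,a)=cv2.minAreaRect((P[:,:2]*1000).astype(np.float32)); return np.round(c,1),np.round(s,1),round(a,2)
def colour(P,C):
    r,g,b=C.T
    t=(abs(P[:,0]-.5)<.35)&(abs(P[:,1])<.6)&(P[:,2]>-.02)&(P[:,2]<.15)
    return (t&(b>1.6*r)&(b>60)&(b>1.3*g)),(t&(r>1.8*b)&(r>1.6*g)&(r>120)),(t&(C.max(1)<45)&(P[:,2]<.03))
E
python3 - <<'E'
from h import *
import pickle
for im in pickle.load(open('im0.pkl','rb')):
    P,C=cloud(im); B,O,K=colour(P,C)
    print('---')
    for n,m in(('blue',B),('or',O),('blk',K)):
        Q=P[m]; print(n,len(Q),np.percentile(Q,[1,50,99],axis=0).round(3).tolist())
    nb=B&(P[:,2]>.037)
    ys=P[nb][:,1]; print(np.histogram(ys,bins=np.arange(-.3,.4,.02)))
    o=P[O&(P[:,2]>.042)&(P[:,2]<.056)]; print('or rim',rect(o))
    tt=P[O&(P[:,2]>.058)]; print('tab',len(tt),tt.mean(0).round(4),tt.min(0),tt.max(0))
    print('mat',rect(P[K&(P[:,1]<0)&(P[:,2]<.015)]))
E
```

```text
---
blue 2259 [[0.451, -0.011, 0.003], [0.503, 0.225, 0.021], [0.555, 0.329, 0.049]]
or 950 [[0.451, -0.031, 0.021], [0.502, 0.043, 0.049], [0.548, 0.125, 0.079]]
blk 1004 [[0.452, -0.397, -0.0], [0.511, -0.306, 0.004], [0.576, -0.214, 0.009]]
(array([  0,   0,   0,   0,   0,   0,   0,   0,   0,   0,   0,   0,   0,
         6,   5,   8,   9,   5,   6,   6,   8,  52,   0,  99,  44,  47,
        47,  49,  50,  49,  51, 113,   0,   0]), array([-3.00000000e-01, -2.80000000e-01, -2.60000000e-01, -2.40000000e-01,
       -2.20000000e-01, -2.00000000e-01, -1.80000000e-01, -1.60000000e-01,
       -1.40000000e-01, -1.20000000e-01, -1.00000000e-01, -8.00000000e-02,
       -6.00000000e-02, -4.00000000e-02, -2.00000000e-02,  2.77555756e-16,
        2.00000000e-02,  4.00000000e-02,  6.00000000e-02,  8.00000000e-02,
        1.00000000e-01,  1.20000000e-01,  1.40000000e-01,  1.60000000e-01,
        1.80000000e-01,  2.00000000e-01,  2.20000000e-01,  2.40000000e-01,
        2.60000000e-01,  2.80000000e-01,  3.00000000e-01,  3.20000000e-01,
        3.40000000e-01,  3.60000000e-01,  3.80000000e-01]))
or
[... 808 characters left out ...]
01, -1.00000000e-01, -8.00000000e-02,
       -6.00000000e-02, -4.00000000e-02, -2.00000000e-02,  2.77555756e-16,
        2.00000000e-02,  4.00000000e-02,  6.00000000e-02,  8.00000000e-02,
        1.00000000e-01,  1.20000000e-01,  1.40000000e-01,  1.60000000e-01,
        1.80000000e-01,  2.00000000e-01,  2.20000000e-01,  2.40000000e-01,
        2.60000000e-01,  2.80000000e-01,  3.00000000e-01,  3.20000000e-01,
        3.40000000e-01,  3.60000000e-01,  3.80000000e-01]))
or rim (array([500.5,  43.7]), array([ 98.2, 164.7]), 0.34)
tab 23 [ 0.5426 -0.0207  0.0759] [ 0.53813233 -0.03066706  0.05958083] [ 0.54771879 -0.00427202  0.08093945]
mat (array([ 516.1, -312.8]), array([125.2, 187.6]), 3.86)
```

Run:
```python
import cv2,pickle
a,b=pickle.load(open('im0.pkl','rb'))
x=cv2.resize(a['frame'][140:300,190:390,::-1],None,fx=3.6,fy=3.6,interpolation=cv2.INTER_CUBIC)
cv2.imwrite('pics/c0.png',x)
```

```text
(no output)
```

View pics/c0.png

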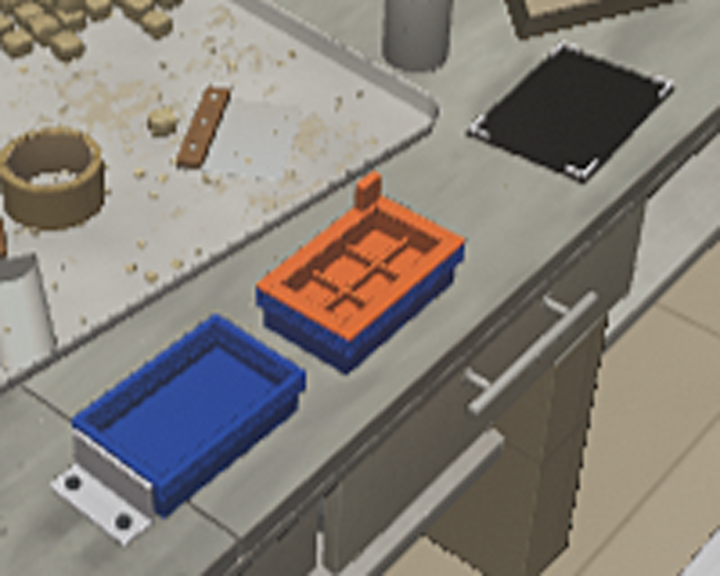

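The enlarged crop shows the loose stack nearly parallel to the fixed one, with a gap of about 40 mm. The tab is at crop (368,190), on the far, outer corner.

Run:
```python
from h import *
import pickle
for im in pickle.load(open('im0.pkl','rb')):
    P,C=cloud(im); B,O,K=colour(P,C)
    q=P[B&(P[:,2]>.040)&(P[:,1]>.145)]; print('neigh',rect(q),q[:,2].mean())
    for lo,hi in((.45,.475),(.475,.5),(.5,.525),(.525,.55)):
        a=q[(q[:,0]>lo)&(q[:,0]<hi)]; o=P[O&(P[:,2]>.04)&(P[:,2]<.056)&(P[:,0]>lo)&(P[:,0]<hi)]
        print(lo,'nb ymin',a[:,1].min().round(4),'or y',o[:,1].min().round(4),o[:,1].max().round(4))
    d=P[(P[:,2]>.06)&(P[:,2]<.13)&(abs(P[:,0]-.62)<.12)&(abs(P[:,1]+.2)<.1)]
    print('dredger',rect(d),len(d))
a,b=pickle.load(open('im0.pkl','rb'))
# mat corners/blue corners projected check in the enlarged scene crop
for n,p in(('mat',[.515,-.31,.003]),('orange c',[.5,.046,.05]),('nb -y face mid',[.503,.166,.045])):
    print(n,((w2p(a,p)-[190,140])*3.6).round(),w2p(b,p).round())
print('gap nb edge crop(297,377),(215,320):',p2w(a,190+300/3.6,140+377/3.6,.045),p2w(a,190+217/3.6,140+318/3.6,.045))
print('orange +y corners:',p2w(a,190+345/3.6,140+338/3.6,.05),p2w(a,190+258/3.6,140+288/3.6,.05))
```

```text
neigh (array([506.8, 250.9]), array([160.6, 101. ]), 88.67) 0.04510568075227977
0.45 nb ymin 0.1725 or y -0.0309 0.1256
0.475 nb ymin 0.1721 or y -0.0322 0.1269
0.5 nb ymin 0.1703 or y -0.0315 0.1267
0.525 nb ymin 0.1699 or y -0.0315 0.1271
dredger (array([ 689.8, -273.4]), array([68.8, 50.9]), 6.65) 339
neigh (array([508.9, 244.1]), array([163.7,  95.5]), 87.33) 0.0450870599474512
0.45 nb ymin 0.1642 or y -0.0388 0.1258
0.475 nb ymin 0.1647 or y -0.0383 0.1224
0.5 nb ymin 0.1635 or y -0.0385 0.121
0.525 nb ymin 0.1648 or y -0.0379 0.1223
dredger (array([ 691.2, -278. ]), array([67.4, 43.8]), 0.04) 274
mat [[572. 108.]] [[249. 301.]]
orange c [[361. 260.]] [[232. 205.]]
nb -y face mid [[264. 339.]] [[231. 186.]]
gap nb edge crop(297,377),(215,320): [0.45417425 0.17959668 0.045     ] [0.5478141  0.17283722 0.045     ]
orange +y corners: [0.45176777 0.12708334 0.05      ] [0.54270754 0.12820996 0.05      ]
```

```bash
cat >> h.py <<'E'
from scipy.spatial.transform import Rotation as Ro
def tool(yaw,tilt=0): return Ro.from_euler('xyz',[180,0,yaw],degrees=True)*Ro.from_rotvec([0,tilt,0],degrees=True)
def rel(pos,R,p0=None,R0=None):
    s=env.read_state()
    if R0 is None: R0=Ro.from_euler('xyz',s['tcp_rot'],degrees=True)
    if p0 is None: p0=s['tool_pos']
    print('slide',(R0.inv().apply(np.array(pos)-p0)*1000).round(1),'twist',(R0.inv()*R).as_rotvec(degrees=True).round(2))
E
python3 - <<'E'
from h import *
rel([.499,-.075,.12],tool(88.5)); rel([.499,-.075,.12],tool(88.5,10))
E
```

```text
slide [ 453.5 -453.2   85.3] twist [-6.000e-02 -4.000e-02 -7.104e+01]
slide [ 453.5 -453.2   85.3] twist [  6.14   8.65 -70.85]
```

Request:
arm_command([
  {"twist":[0,0,-71],"slide":[453,-453,0],"claw":0.45},
  {"twist":[0,0,-71],"slide":[453,-453,0],"claw":0.45},
  {"twist":[0,0,-71],"slide":[453,-453,0],"claw":0.45},
  {"twist":[0,0,-71],"slide":[453,-453,0],"claw":0.45},
  {"twist":[0,0,-71],"slide":[453,-453,0],"claw":0.45},
  {"twist":[0,0,-71],"slide":[453,-453,0],"claw":0.45},
  {"twist":[0,0,-71],"slide":[453,-453,0],"claw":0.45},
  {"twist":[0,0,-71],"slide":[453,-453,0],"claw":0.45},
  {"twist":[0,0,-71],"slide":[453,-453,0],"claw":0.45},
  {"twist":[0,0,-71],"slide":[453,-453,0],"claw":0.45},
  {"twist":[0,0,-71],"slide":[453,-453,60],"claw":0.45},
  {"twist":[0,0,-71],"slide":[453,-453,85],"claw":0.45},
])

```text
time: 1.6
tool_pos: [0.4979, -0.0739, 0.1179]
tcp_rot: [-179.9, -0.1, 88.6]
ft_force: [-0.5, -0.7, -0.4]
finger_gap: 0.722
gripper_force: 0.0
```

Request:
arm_command([
  {"twist":[0,10,0],"slide":[0,1,40],"claw":0.45},
  {"twist":[0,10,0],"slide":[0,1,83],"claw":0.45},
  {"twist":[0,10,0],"slide":[0,1,83],"claw":0.45},
  {"twist":[0,10,0],"slide":[5,1,83],"claw":0.45},
  {"twist":[0,10,0],"slide":[5,1,83],"claw":0.45},
])

```text
time: 2.22
tool_pos: [0.501, -0.0698, 0.0393]
tcp_rot: [179.9, -10.0, 88.6]
ft_force: [0.4, 0.5, 0.1]
finger_gap: 0.726
gripper_force: 0.0
```

Run:
```python
from h import *
a=env.get_image('scene')
cv2.imwrite('pics/p1.png',cv2.resize(a['frame'][120:300,190:390,::-1],None,fx=3,fy=3,interpolation=cv2.INTER_CUBIC))
s=env.read_state();print(s['tool_pos'],s['tcp_rot'],w2p(a,s['tool_pos']))
```

```text
[ 0.50089322 -0.07014766  0.03910592] [179.86033273  -9.94813899  88.58513738] [[312.66902876 196.37150787]]
```

View pics/p1.png

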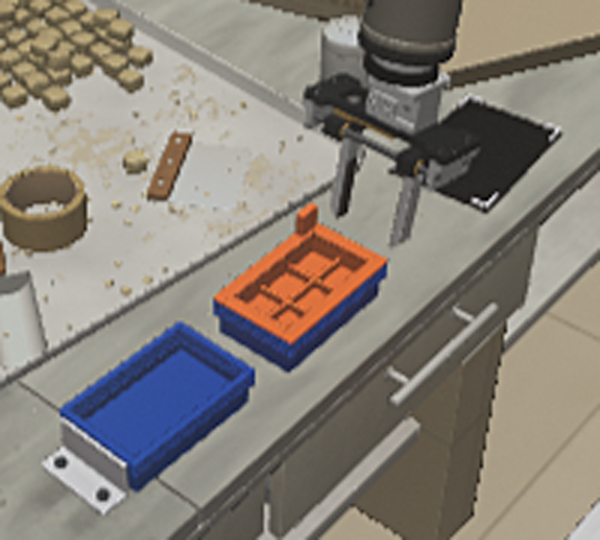

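The fingers straddle the outer end about 36 mm behind it, at crop (345,210) and (400,240), clear of the tab. Now pushing, slightly lower.

Request:
arm_command([
  {"twist":[0,0,0],"slide":[-1.2,0,6.9],"claw":0.45},
  {"twist":[0,0,0],"slide":[8.6,0,8.6],"claw":0.45},
  {"twist":[0,0,0],"slide":[18.5,0,10.4],"claw":0.45},
  {"twist":[0,0,0],"slide":[24.4,0,11.4],"claw":0.45},
  {"twist":[0,0,0],"slide":[30.3,0,12.5],"claw":0.45},
  {"twist":[0,0,0],"slide":[36.2,0,13.5],"claw":0.45},
  {"twist":[0,0,0],"slide":[41,0,14.4],"claw":0.45},
  {"twist":[0,0,0],"slide":[46,0,15.2],"claw":0.45},
  {"twist":[0,0,0],"slide":[51,0,16.1],"claw":0.45},
  {"twist":[0,0,0],"slide":[55,0,16.8],"claw":0.45},
  {"twist":[0,0,0],"slide":[55,0,16.8],"claw":0.45},
])

```text
time: 3.65
tool_pos: [0.5014, -0.0132, 0.0305]
tcp_rot: [-180.0, -10.0, 88.5]
ft_force: [0.5, -0.9, -0.0]
finger_gap: 0.726
gripper_force: 0.1
```

```bash
cat > look.py <<'E'
from h import *
for n in('scene','side'):
    im=env.get_image(n); P,C=cloud(im); B,O,K=colour(P,C)
    q=P[B&(P[:,2]>.040)&(P[:,1]>.145)]
    for lo,hi in((.45,.475),(.475,.5),(.5,.525),(.525,.55)):
        a=q[(q[:,0]>lo)&(q[:,0]<hi)]; o=P[O&(P[:,2]>.04)&(P[:,2]<.056)&(P[:,0]>lo)&(P[:,0]<hi)]
        print(lo,'nb ymin',a[:,1].min().round(4),'or y',o[:,1].min().round(4),o[:,1].max().round(4))
E
python3 look.py; python3 -c "
from h import *
s=env.read_state();print(s['tool_pos'],s['ft_force'],s['time'])"
```

```text
0.45 nb ymin 0.1464 or y -0.001 0.16
0.475 nb ymin 0.1553 or y 0.0008 0.1581
0.5 nb ymin 0.1543 or y -0.0031 0.1576
0.525 nb ymin 0.1544 or y -0.0039 0.1576
0.45 nb ymin 0.1832 or y -0.0018 0.006
[ 0.50139847 -0.01338714  0.03050858] [-0.28786965  0.17742242 -0.28998235] 3.75Traceback (most recent call last):
  File "look.py", line 7, in <module>
    print(lo,'nb ymin',a[:,1].min().round(4),'or y',o[:,1].min().round(4),o[:,1].max().round(4))
                       ~~~~~~~~~~^^
    return umr_minimum(a, axis, None, out, keepdims, initial, where)
ValueError: zero-size array to reduction operation minimum which has no identity
```

Request:
arm_command([
  {"twist":[0,0,0],"slide":[2,0,0.4],"claw":0.45},
  {"twist":[0,0,0],"slide":[4,0,0.7],"claw":0.45},
  {"twist":[0,0,0],"slide":[6,0,1.0],"claw":0.45},
  {"twist":[0,0,0],"slide":[8,0,1.4],"claw":0.45},
  {"twist":[0,0,0],"slide":[8,0,1.4],"claw":0.45},
])

```text
time: 4.38
tool_pos: [0.5017, -0.0054, 0.0305]
tcp_rot: [180.0, -10.0, 88.5]
ft_force: [-0.1, -2.0, -1.2]
finger_gap: 0.722
gripper_force: 1.0
```

Request:
arm_command([
  {"twist":[0,0,0],"slide":[1,0,0.2],"claw":0.45},
  {"twist":[0,0,0],"slide":[2,0,0.4],"claw":0.45},
  {"twist":[0,0,0],"slide":[2,0,0.4],"claw":0.45},
])

```text
time: 4.75
tool_pos: [0.5017, -0.0036, 0.0305]
tcp_rot: [180.0, -10.0, 88.5]
ft_force: [0.6, -3.5, -0.7]
finger_gap: 0.723
gripper_force: 1.6
```

Request:
arm_command([
  {"twist":[0,0,0],"slide":[1,0,0.2],"claw":0.45},
  {"twist":[0,0,0],"slide":[2,0,0.4],"claw":0.45},
  {"twist":[0,0,0],"slide":[2,0,0.4],"claw":0.45},
])

```text
time: 5.12
tool_pos: [0.5018, -0.0015, 0.0305]
tcp_rot: [180.0, -10.0, 88.5]
ft_force: [0.0, -3.0, 0.8]
finger_gap: 0.724
gripper_force: 1.8
```

Request:
arm_command([
  {"twist":[0,0,0],"slide":[1,0,0.2],"claw":0.45},
  {"twist":[0,0,0],"slide":[2,0,0.4],"claw":0.45},
  {"twist":[0,0,0],"slide":[2,0,0.4],"claw":0.45},
])

```text
time: 5.5
tool_pos: [0.5018, -0.0001, 0.0304]
tcp_rot: [180.0, -10.0, 88.4]
ft_force: [-1.6, -7.9, 2.6]
finger_gap: 0.727
gripper_force: 4.1
```

Request:
arm_command([
  {"twist":[0,0,0],"slide":[1,0,0.2],"claw":0.45},
  {"twist":[0,0,0],"slide":[2,0,0.4],"claw":0.45},
  {"twist":[0,0,0],"slide":[2,0,0.4],"claw":0.45},
])

```text
time: 5.88
tool_pos: [0.5019, 0.0002, 0.0304]
tcp_rot: [180.0, -9.9, 88.4]
ft_force: [-1.7, -18.9, 7.6]
finger_gap: 0.725
gripper_force: 9.0
```

Run:
```python
from h import *
a=env.get_image('scene')
cv2.imwrite('pics/p2.png',cv2.resize(a['frame'][170:300,190:340,::-1],None,fx=4.5,fy=4.5,interpolation=cv2.INTER_CUBIC))
s=env.read_state();print(s['tool_pos'],s['ft_force'])
```

```text
[5.01822536e-01 1.99438227e-04 3.03359512e-02] [ -2.24941751 -18.20511319   5.97664715]
```

View pics/p2.png

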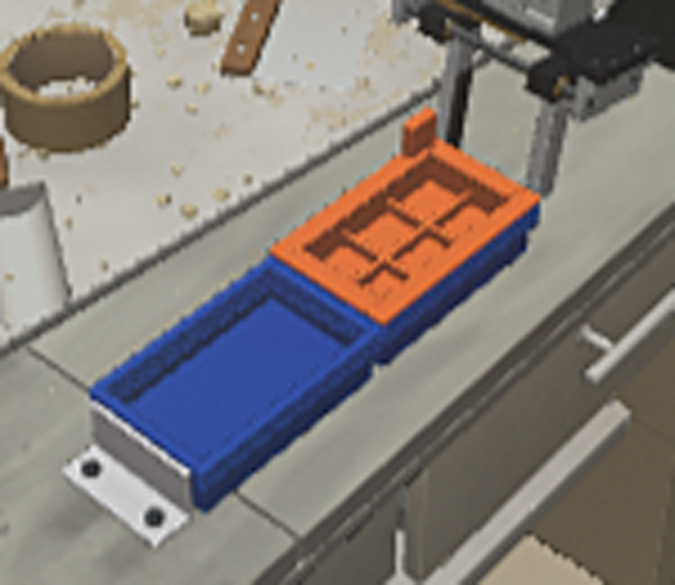

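The stacks are flush along the seam, crop (270,265) to (380,355), with no gap and about 18 N of push. Backing off and rising.

Request:
arm_command([
  {"twist":[0,0,0],"slide":[-5,0,-0.9],"claw":0.45},
  {"twist":[0,0,0],"slide":[-29.5,0,-5.2],"claw":0.45},
  {"twist":[0,0,0],"slide":[-29.5,0,-5.2],"claw":0.3},
  {"twist":[0,0,0],"slide":[-22,0,-45],"claw":0.3},
  {"twist":[0,-10,0],"slide":[-12,0,-94],"claw":0.3},
  {"twist":[0,-10,0],"slide":[-12,0,-94],"claw":0.3},
  {"twist":[0,-10,0],"slide":[-12,0,-94],"claw":0.3},
])

```text
time: 6.8
tool_pos: [0.5009, -0.0244, 0.1207]
tcp_rot: [180.0, -0.1, 88.6]
ft_force: [-0.2, 0.4, 0.3]
finger_gap: 0.651
gripper_force: 0.0
```

Run:
```python
from h import *
s=env.read_state();print(s['tool_pos'],s['tcp_rot'],s['ft_force'],s['time'])
for n in('scene','side'):
    im=env.get_image(n); P,C=cloud(im); B,O,K=colour(P,C)
    o=P[O&(P[:,2]>.042)&(P[:,2]<.056)]; print('or rim',rect(o), o[:,2].mean())
    t=P[O&(P[:,2]>.059)&(P[:,2]<.1)]; print('tab',len(t),t.mean(0).round(4),t.min(0).round(4),t.max(0).round(4))
    cv2.imwrite('pics/t_%s.png'%n,cv2.resize(im['frame'][(slice(160,240) if n=='scene' else slice(150,240)),(slice(250,350) if n=='scene' else slice(190,290)),::-1],None,fx=7,fy=6 if n!='scene' else 7,interpolation=cv2.INTER_CUBIC))
```

```text
[ 0.50092435 -0.02435807  0.12071668] [ 1.79987445e+02 -5.30210086e-02  8.85976728e+01] [-0.20809727  0.36689603  0.28033039] 6.8
or rim (array([503.6,  90.4]), array([160.5, 100.5]), 88.34) 0.05043218708331197
tab 24 [0.544  0.0302 0.0758] [0.539  0.0135 0.0615] [0.5492 0.0414 0.0814]
or rim (array([504.4,  85.7]), array([161.4,  94.3]), 87.74) 0.05045077954059611
tab 24 [0.5436 0.0148 0.0709] [0.5391 0.0087 0.0593] [0.5494 0.0255 0.0828]
```

View pics/t_scene.png

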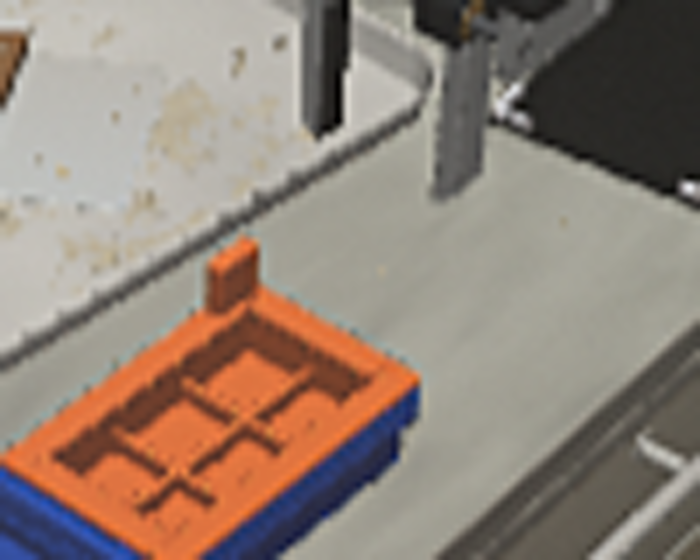

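The tab is upright at crop (233,275), outer corner, on the +x side, and agrees with the rim fit: tab at about (0.544, 0.0245).

Run:
```python
from h import *
rel([.544,.0245,.11],tool(88.2)); rel([.544,.0245,.0545],tool(88.2))
```

```text
slide [51.5 42.3  9.7] twist [-0.11 -0.06  0.24]
slide [51.4 42.4 65.2] twist [-0.11 -0.06  0.24]
```

Request:
arm_command([
  {"twist":[0,0,0.3],"slide":[51,42.4,5],"claw":0.3},
  {"twist":[0,0,0.3],"slide":[51,42.4,5],"claw":0.3},
  {"twist":[0,0,0.3],"slide":[51,42.4,40],"claw":0.3},
  {"twist":[0,0,0.3],"slide":[51,42.4,62],"claw":0.3},
  {"twist":[0,0,0.3],"slide":[51,42.4,62],"claw":0.3},
  {"twist":[0,0,0.3],"slide":[51,42.4,62],"claw":0.3},
])

```text
time: 7.65
tool_pos: [0.5448, 0.0237, 0.0591]
tcp_rot: [-180.0, -0.0, 88.1]
ft_force: [0.6, 0.1, 0.6]
finger_gap: 0.65
gripper_force: 0.0
```

Run:
```python
from h import *
s=env.read_state();print(s['tool_pos'],s['tcp_rot'],s['ft_force'])
a=env.get_image('scene')
cv2.imwrite('pics/p3.png',cv2.resize(a['frame'][150:260,230:350,::-1],None,fx=5,fy=5,interpolation=cv2.INTER_CUBIC))
rel([.544,.0245,.0545],tool(88.2))
```

```text
[0.54484995 0.02368448 0.05905265] [-1.79975790e+02 -2.23874707e-02  8.81052662e+01] [0.58832235 0.13602753 0.60843425]
slide [ 0.7 -1.2  5. ] twist [ 0.03 -0.02 -0.09]
```

View pics/p3.png

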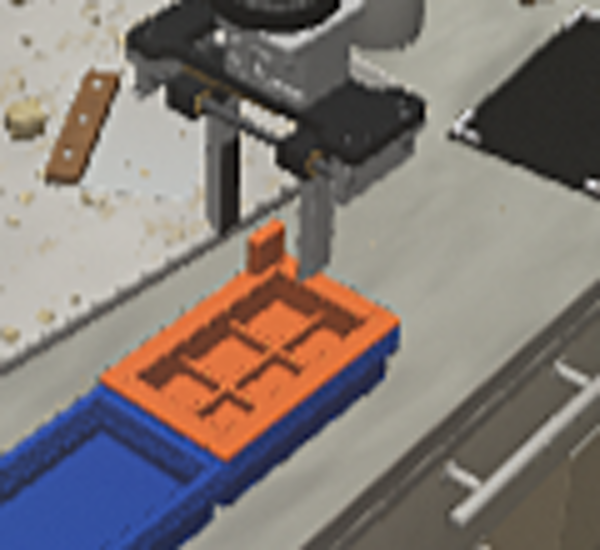

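The fingers straddle the tab evenly: tips at crop (222,230) and (312,275), tab at (266,248). Lowering 3 mm and closing.

Request:
arm_command([
  {"twist":[0,0,0],"slide":[0.5,-0.8,3],"claw":0.3},
  {"twist":[0,0,0],"slide":[0.5,-0.8,3],"claw":-0.5},
  {"twist":[0,0,0],"slide":[0.5,-0.8,3],"claw":-1},
  {"twist":[0,0,0],"slide":[0.5,-0.8,3],"claw":-1},
  {"twist":[0,0,0],"slide":[0.5,-0.8,3],"claw":-1},
  {"twist":[0,0,0],"slide":[0.5,-0.8,3],"claw":-1},
  {"twist":[0,0,0],"slide":[0.5,-0.8,3],"claw":-1},
], squeeze=45)

```text
time: 8.57
tool_pos: [0.5441, 0.0247, 0.0558]
tcp_rot: [180.0, -0.0, 88.2]
ft_force: [0.0, 0.2, -0.5]
finger_gap: 0.099
gripper_force: 45.0
```

Run:
```python
from h import *
s=env.read_state();print(s['tool_pos'],s['tcp_rot'],s['ft_force'],s['moment'],s['finger_gap'],s['gripper_force'],s['time'])
piv=np.array([.5066,.166,.045]); ax=np.array([np.cos(np.radians(1.9)),-np.sin(np.radians(1.9)),0])
p=s['tool_pos'];R0=Ro.from_euler('xyz',s['tcp_rot'],degrees=True)
for d in (2,4,6,8,10,12,15,18,21,24):
    Q=Ro.from_rotvec(-d*ax,degrees=True); print(d,end=' '); rel(piv+Q.apply(p-piv),Q*R0,p,R0)
```

```text
[0.54411219 0.02471907 0.05583072] [ 1.79995212e+02 -1.73099433e-03  8.81651700e+01] [ 0.01975098  0.22786886 -0.54400596] [-0.12578113 -0.07531953  0.11334269] 0.09938674469447734 44.99748229980469 8.575
2 slide [ 0.5  0.  -4.9] twist [ 0. -2. -0.]
4 slide [ 1.1  0.  -9.7] twist [ 0. -4. -0.]
6 slide [  1.9   0.  -14.6] twist [ 0.01 -6.   -0.  ]
8 slide [  2.9   0.  -19.4] twist [ 0.01 -8.   -0.  ]
10 slide [  4.    0.  -24.1] twist [  0.01 -10.    -0.  ]
12 slide [  5.3   0.  -28.9] twist [ 1.0e-02 -1.2e+01 -0.0e+00]
15 slide [  7.6   0.  -35.9] twist [  0.02 -15.    -0.  ]
18 slide [ 10.2   0.  -42.7] twist [  0.02 -18.    -0.  ]
21 slide [ 13.2   0.  -49.4] twist [ 2.0e-02 -2.1e+01 -0.0e+00]
24 slide [ 16.5   0.  -56. ] twist [  0.03 -24.    -0.  ]
```

Request:
arm_command([
  {"twist":[0,-1,0],"slide":[0.2,0,-2.5],"claw":-1},
  {"twist":[0,-2,0],"slide":[0.5,0,-4.9],"claw":-1},
  {"twist":[0,-3,0],"slide":[0.8,0,-7.3],"claw":-1},
  {"twist":[0,-4,0],"slide":[1.1,0,-9.7],"claw":-1},
  {"twist":[0,-5,0],"slide":[1.5,0,-12.2],"claw":-1},
  {"twist":[0,-6,0],"slide":[1.9,0,-14.6],"claw":-1},
  {"twist":[0,-7,0],"slide":[2.4,0,-17],"claw":-1},
  {"twist":[0,-8,0],"slide":[2.9,0,-19.4],"claw":-1},
  {"twist":[0,-9,0],"slide":[3.4,0,-21.8],"claw":-1},
  {"twist":[0,-10,0],"slide":[4,0,-24.1],"claw":-1},
  {"twist":[0,-10,0],"slide":[4,0,-24.1],"claw":-1},
])

```text
time: 9.95
tool_pos: [0.5443, 0.0291, 0.0801]
tcp_rot: [180.0, 10.0, 88.2]
ft_force: [-0.5, 0.2, -0.8]
finger_gap: 0.101
gripper_force: 45.0
```

Run:
```python
from h import *
s=env.read_state();print(s['tool_pos'],s['tcp_rot'],s['ft_force'],s['moment'])
a=env.get_image('scene')
cv2.imwrite('pics/p4.png',cv2.resize(a['frame'][150:280,210:350,::-1],None,fx=4.5,fy=4.5,interpolation=cv2.INTER_CUBIC))
piv=np.array([.5066,.166,.045]); ax=np.array([np.cos(np.radians(1.9)),-np.sin(np.radians(1.9)),0])
p=s['tool_pos'];R0=Ro.from_euler('xyz',s['tcp_rot'],degrees=True)
for d in (3,6,9,12,14):
    Q=Ro.from_rotvec(-d*ax,degrees=True); print(d,end=' '); rel(piv+Q.apply(p-piv),Q*R0,p,R0)
```

```text
[0.54428482 0.02907746 0.08008359] [179.99056692  10.02176386  88.19956509] [-0.52919386  0.17202226 -0.82850661] [ 0.3330489  -0.04857532 -0.01464857]
3 slide [ 0.8  0.  -7.3] twist [ 0.01 -3.   -0.  ]
6 slide [  1.9   0.  -14.5] twist [ 0.01 -6.   -0.  ]
9 slide [  3.4   0.  -21.7] twist [ 0.02 -9.   -0.  ]
12 slide [  5.3   0.  -28.8] twist [ 2.0e-02 -1.2e+01 -1.0e-02]
14 slide [  6.8   0.  -33.5] twist [ 2.0e-02 -1.4e+01 -1.0e-02]
```

View pics/p4.png

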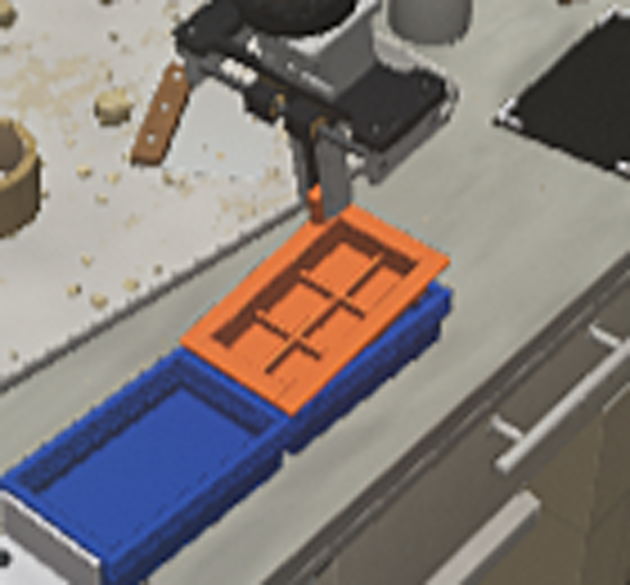

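The outer end is raised, the far edge still rests at crop (185,345) to (290,410), and the blue stack is down and butted. Continuing the turn.

Request:
arm_command([
  {"twist":[0,-1.5,0],"slide":[0.4,0,-3.7],"claw":-1},
  {"twist":[0,-3,0],"slide":[0.8,0,-7.3],"claw":-1},
  {"twist":[0,-4.5,0],"slide":[1.3,0,-10.9],"claw":-1},
  {"twist":[0,-6,0],"slide":[1.9,0,-14.5],"claw":-1},
  {"twist":[0,-7.5,0],"slide":[2.6,0,-18.1],"claw":-1},
  {"twist":[0,-9,0],"slide":[3.4,0,-21.7],"claw":-1},
  {"twist":[0,-10.5,0],"slide":[4.3,0,-25.3],"claw":-1},
  {"twist":[0,-12,0],"slide":[5.3,0,-28.8],"claw":-1},
  {"twist":[0,-14,0],"slide":[6.8,0,-33.5],"claw":-1},
  {"twist":[0,-14,0],"slide":[6.8,0,-33.5],"claw":-1},
])

```text
time: 11.25
tool_pos: [0.5448, 0.0413, 0.1121]
tcp_rot: [180.0, 24.1, 88.2]
ft_force: [2.4, -5.7, 2.4]
finger_gap: 0.102
gripper_force: 45.0
```

Run:
```python
from h import *
s=env.read_state();print(s['tool_pos'],s['tcp_rot'],s['ft_force'],s['moment'])
a=env.get_image('scene')
cv2.imwrite('pics/p5.png',cv2.resize(a['frame'][150:280,210:350,::-1],None,fx=4.5,fy=4.5,interpolation=cv2.INTER_CUBIC))
p=s['tool_pos']; R0=Ro.from_euler('xyz',s['tcp_rot'],degrees=True)
for z in (.01,.03,.07,.1): rel(p+[0,0,z],R0)
rel(p+[0,-.04,.1],tool(88.2))
```

```text
[0.54477148 0.04134733 0.11211759] [179.9943372   24.14971502  88.20643618] [ 2.41752611 -5.74974326  2.42491772] [-1.12377379 -0.60497279  0.26500244]
slide [-4.   0.  -9.3] twist [-0.01 -0.04 -0.02]
slide [-12.2   0.  -27.5] twist [-0.01 -0.04 -0.02]
slide [-28.5   0.  -64.1] twist [-0.01 -0.04 -0.02]
slide [-40.8   0.  -91.4] twist [-0.01 -0.04 -0.02]
slide [-77.3   1.3 -75.1] twist [-0.000e+00  2.411e+01 -1.000e-02]
```

View pics/p5.png

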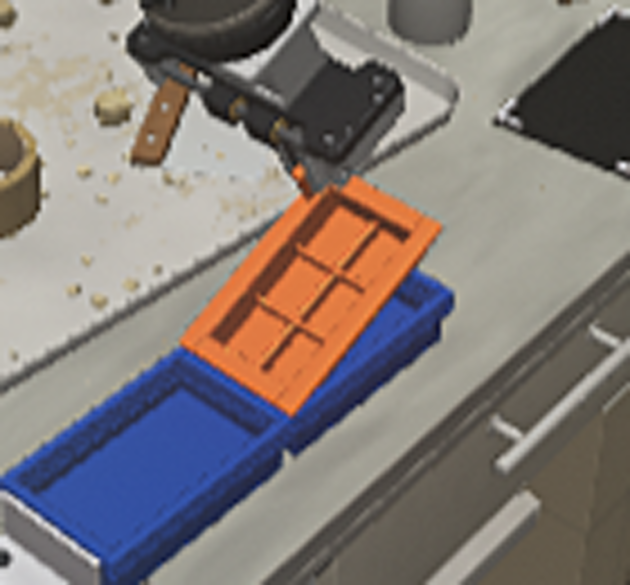

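The tray is tilted to 24°, its far edge on the seam, the stack still butted. The lugs should be free, since they rise about 11 mm. Lifting gently.

Request:
arm_command([
  {"twist":[0,0,0],"slide":[-1,0,-2],"claw":-1},
  {"twist":[0,0,0],"slide":[-2,0,-4.6],"claw":-1},
  {"twist":[0,0,0],"slide":[-4,0,-9.2],"claw":-1},
  {"twist":[0,0,0],"slide":[-6,0,-13.8],"claw":-1},
  {"twist":[0,0,0],"slide":[-8.2,0,-18.3],"claw":-1},
  {"twist":[0,0,0],"slide":[-12.2,0,-27.4],"claw":-1},
  {"twist":[0,0,0],"slide":[-20,0,-45],"claw":-1},
  {"twist":[0,0,0],"slide":[-28.5,0,-64],"claw":-1},
  {"twist":[0,0,0],"slide":[-40.8,0,-91.4],"claw":-1},
  {"twist":[0,0,0],"slide":[-40.8,0,-91.4],"claw":-1},
])

```text
time: 12.55
tool_pos: [0.5458, 0.0416, 0.215]
tcp_rot: [179.7, 23.9, 88.0]
ft_force: [0.1, -0.6, -1.4]
finger_gap: 0.106
gripper_force: 45.0
```

```bash
cat > chk.py <<'E'
from h import *
import sys
s=env.read_state();print(s['tool_pos'],s['tcp_rot'],s['ft_force'],s['time'])
a=env.get_image('scene'); P,C=cloud(a); B,O,K=colour(P,C)
q=P[B&(P[:,2]>.040)&(P[:,2]<.05)]
print('blue rim all',rect(q),len(q))
cv2.imwrite('pics/'+sys.argv[1],cv2.resize(a['frame'][110:300,190:400,::-1],None,fx=3.1,fy=3.1,interpolation=cv2.INTER_CUBIC))
E
python3 chk.py p6.png
python3 - <<'E'
from h import *
t=np.radians(4.3); yaw=88.2+1.9+4.3
m=np.array([.5155,-.31,0]); off=np.array([43*np.cos(t)+62*np.sin(t),43*np.sin(t)-62*np.cos(t),0])/1000
rel(m+off+[0,0,.137],tool(yaw)); print(m+off)
rel(env.read_state()['tool_pos']+[0,-.05,0],tool(88.2))
E
```

```text
[0.5457519  0.04162659 0.21498324] [179.73214583  23.91370807  88.04192604] [ 0.06085416 -0.63368681 -1.43989766] 12.55
blue rim all (array([504.8, 167.6]), array([326.9, 103.2]), 88.65) 799
slide [-342.8   30.9  236.1] twist [-1.16 23.93 -6.19]
[ 0.56302764 -0.36860139  0.        ]
slide [-45.7   1.6  20.3] twist [ 0.13 23.95 -0.08]
```

View pics/p6.png

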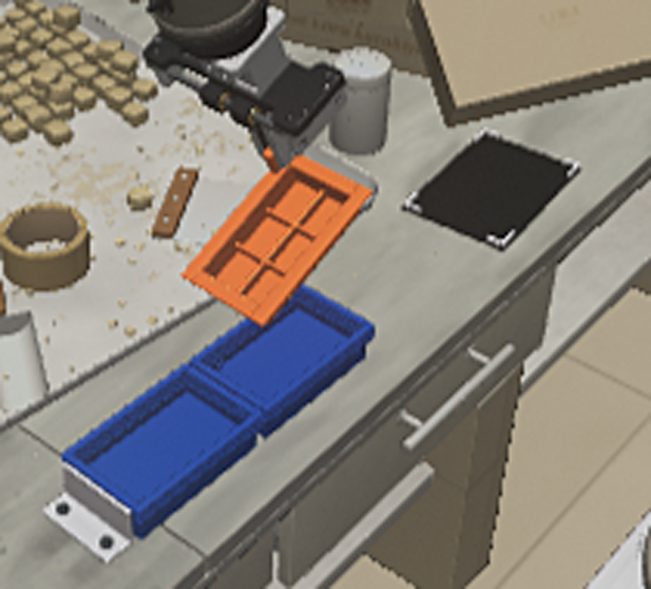

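The orange tray is free in the fingers, and both blue stacks are still butted and flat: the combined rim fit is 327 x 103 mm. I'll check for obstacles near the mat before carrying it over.

Run:
```python
from h import *
import pickle
for im in pickle.load(open('im0.pkl','rb')):
    P,C=cloud(im)
    for y in np.arange(-.6,-.2,.05):
        m=(P[:,1]>y)&(P[:,1]<y+.05)&(P[:,0]>.4)&(P[:,0]<.75)
        print(round(y,2),[ (round(P[m&(P[:,0]>x)&(P[:,0]<x+.07)][:,2].max(),2) if (m&(P[:,0]>x)&(P[:,0]<x+.07)).any() else None) for x in np.arange(.4,.75,.07)])
```

```text
-0.6 [np.float64(0.12), np.float64(0.16), np.float64(0.17), np.float64(0.14), np.float64(0.15)]
-0.55 [np.float64(0.1), np.float64(0.13), np.float64(0.16), np.float64(0.17), None]
-0.5 [np.float64(0.01), np.float64(0.1), np.float64(0.14), np.float64(0.16), np.float64(0.15)]
-0.45 [np.float64(0.01), np.float64(0.08), np.float64(0.11), np.float64(0.15), np.float64(0.15)]
-0.4 [np.float64(0.02), np.float64(0.01), np.float64(0.09), np.float64(0.13), np.float64(0.1)]
-0.35 [np.float64(0.01), np.float64(0.01), np.float64(0.01), np.float64(0.11), np.float64(0.12)]
-0.3 [np.float64(0.01), np.float64(0.01), np.float64(0.01), np.float64(0.12), np.float64(0.12)]
-0.25 [np.float64(0.01), np.float64(0.01), np.float64(0.03), np.float64(0.03), np.float64(0.09)]
-0.6 [np.float64(0.11), np.float64(0.15), np.float64(0.17), np.float64(0.16), np.float64(0.15)]
-0.55 [np.float64(0.09), np.float64(0.13), np.float64(0.16), np.float64(0.16), np.float64(0.11)]
-0.5 [np.float64(0.0), np.float64(0.1), np.float64(0.14), np.float64(0.16), np.float64(0.15)]
-0.45 [np.float64(0.01), np.float64(0.08), np.float64(0.11), np.float64(0.15), np.float64(0.15)]
-0.4 [np.float64(0.01), np.float64(0.01), np.float64(0.09), np.float64(0.12), np.float64(0.12)]
-0.35 [np.float64(0.01), np.float64(0.01), np.float64(0.01), np.float64(0.12), np.float64(0.12)]
-0.3 [np.float64(0.01), np.float64(0.01), np.float64(0.01), np.float64(0.12), np.float64(0.12)]
-0.25 [np.float64(0.01), np.float64(0.01), np.float64(0.03), np.float64(0.03), np.float64(0.0)]
```

Request:
arm_command([
  {"twist":[0,2.4,-0.6],"slide":[-20,2,8],"claw":-1},
  {"twist":[-0.1,4.8,-1.2],"slide":[-50,4,23],"claw":-1},
  {"twist":[-0.2,7.2,-1.9],"slide":[-85,7,41],"claw":-1},
  {"twist":[-0.4,9.6,-2.5],"slide":[-122,10,59],"claw":-1},
  {"twist":[-0.5,12,-3.1],"slide":[-160,13,78],"claw":-1},
  {"twist":[-0.6,14.4,-3.7],"slide":[-197,17,97],"claw":-1},
  {"twist":[-0.8,16.8,-4.3],"slide":[-235,20,115],"claw":-1},
  {"twist":[-0.9,19.2,-5],"slide":[-272,23,134],"claw":-1},
  {"twist":[-1,21.6,-5.6],"slide":[-310,26,152],"claw":-1},
  {"twist":[-1.2,23.9,-6.2],"slide":[-345,29,170],"claw":-1},
  {"twist":[-1.2,23.9,-6.2],"slide":[-367,31,181],"claw":-1},
  {"twist":[-1.2,23.9,-6.2],"slide":[-367,31,181],"claw":-1},
])

```text
time: 14.1
tool_pos: [0.5617, -0.37, 0.1947]
tcp_rot: [-179.8, 0.1, 94.3]
ft_force: [-0.0, 0.9, -1.7]
finger_gap: 0.104
gripper_force: 45.0
```

Run:
```python
from h import *
s=env.read_state();print(s['tool_pos'],s['tcp_rot'],s['ft_force'],s['time'])
for n in ('scene','side'):
    P,C=cloud(env.get_image(n)); B,O,K=colour(P,C)
    r,g,b=C.T; O=(r>1.8*b)&(r>1.6*g)&(r>120)&(P[:,1]<-.15)&(P[:,2]>.1)&(P[:,2]<.35)&(abs(P[:,0]-.5)<.25)
    Q=P[O]; 
    Q=Q[Q[:,2]>np.percentile(Q[:,2],50)-.006]
    A=np.c_[Q[:,:2]-Q[:,:2].mean(0),np.ones(len(Q))]
    w=np.ones(len(Q),bool)
    for _ in range(8):
        c=np.linalg.lstsq(A[w],Q[w,2],rcond=None)[0]; w=abs(A@c-Q[:,2])<.004
    print(n,len(Q),w.sum(),'slopes',c.round(3),rect(Q[w]))
```

```text
[ 0.56168104 -0.3700182   0.19474207] [-1.79802488e+02  6.28684281e-02  9.42912610e+01] [-0.03508543  0.9103172  -1.68781064] 14.1
scene 376 340 slopes [-0.012  0.002  0.19 ] (array([ 513.7, -306.9]), array([ 99.6, 164.4]), 3.6)
side 1022 558 slopes [-0.009 -0.006  0.19 ] (array([ 513.8, -311.4]), array([ 97.3, 160.2]), 5.44)
```

The tray is level and centred over the mat, with its underside at 0.16 m. Lowering 50 mm.

Request:
arm_command([
  {"twist":[0,0,0],"slide":[0,1,12],"claw":-1},
  {"twist":[0,0,0],"slide":[0,1,25],"claw":-1},
  {"twist":[0,0,0],"slide":[0,1,38],"claw":-1},
  {"twist":[0,0,0],"slide":[0,1,48],"claw":-1},
  {"twist":[0,0,0],"slide":[0,1,52],"claw":-1},
  {"twist":[0,0,0],"slide":[0,1,52],"claw":-1},
  {"twist":[0,0,0],"slide":[0,1,52],"claw":-1},
  {"twist":[0,0,0],"slide":[0,1,52],"claw":-1},
])

```text
time: 15.2
tool_pos: [0.5635, -0.3687, 0.1441]
tcp_rot: [-179.9, 0.1, 94.4]
ft_force: [0.2, -0.6, -1.1]
finger_gap: 0.102
gripper_force: 45.0
```

```bash
python3 chk.py p7.png
```

```text
[ 0.56349554 -0.36868156  0.14414156] [-1.79911397e+02  8.69779231e-02  9.44205483e+01] [ 0.23738255 -0.58729497 -1.07941786] 15.2
blue rim all (array([504.6, 169. ]), array([323.8, 104.6]), 87.83) 854
```

View pics/p7.png

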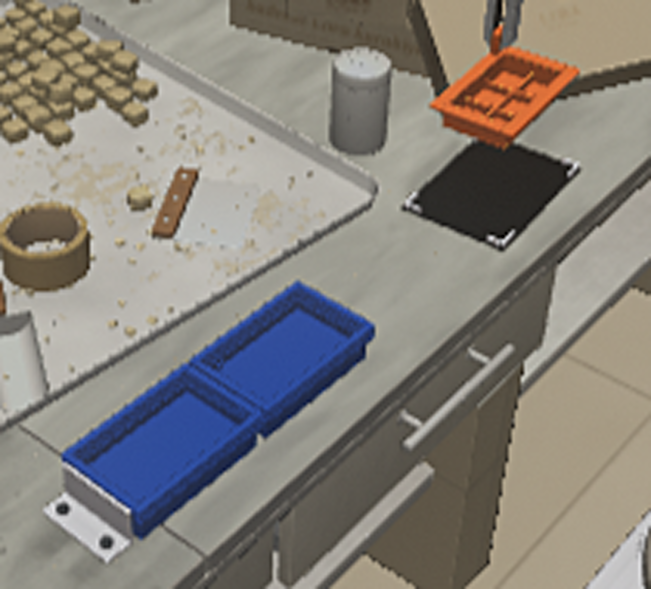

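The blue stacks stand butted, with the seam at crop (190,365) to (265,415). The orange tray is held level over the mat and the dredger hasn't moved. Handing in.

```bash
python3 -c "
from plant import env
print(env.job_done())"
```

```text
the job is handed in; nothing more can be done
None
```

The job is handed in, with no verdict returned: at my last camera check the blue stacks stood butted and flat, and the orange tray was held level and centred about 11 cm above the filling mat.

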